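Index a worm-driven rotary stage by one station

TASK

Index the rotary stage on by one station. First push the raised index plunger fully down, so that its sprung pin rides on the index ring; then turn the worm handwheel clockwise by its spinner handle, as many turns as it takes, until the pin drops into the next hole of the ring, the one that the raised lug on the table brings round. Stop as soon as it has dropped: do not force the drive against the seated pin. Let go, and leave the things standing around where they are.

Things in the scene. Friction and masses are not known exactly. Their poses are not given: they have to be found in the camera images.
- stage: Rotary stage bolted to the worktop; origin on the worktop under its table's axis, z up. In its frame, mm: base x -75..75, y -76..129, with a part 86 wide in x reaching to y=-176; index ring radius 64, top face z=60; table inside it radius 37, top z=67, with an upright cuvette in the middle (top z=112); plunger at (0,50) on an arm (top z=97) from a post at y=81..103; handwheel axis at (0,-125).
- handwheel: Flat dark steel disc, radius 40 mm, top face 86 mm over the worktop, hub to 91. Origin on its axis at worktop height; x axis points to the spinner handle. Clockwise from above advances the stage: 24 turns of it make one clockwise turn of the table, so the pin meets the next hole after 1.4 to 3.5 turns. No end stops; it stays where it is left.
- spinner_top (a point): Centre of the top of the black spinner handle, 124 mm over the worktop: upright, round, 14 to 16 mm thick, 35 mm tall (z=89..124), 30 mm out from the handwheel's axis. It spins freely on its own pin, so a gripper can hold it without turning as it goes round. About 2 N there turns the handwheel; with the pin seated, 3.5 N more for each radian turned beyond the play.
- plunger_top (a point): Centre of the flat top of the index plunger's black knob (radius 11.5 mm), which slides vertically and stays where it is put. Raised (start): 132 mm over the worktop; fully down at its stop: 118 mm. Pushing it takes about 4 N at first, 6 to 7 N once the pin presses on the ring.
- index_pin: Steel pin, 8 mm thick, round nose, thin collar, sprung downward in the plunger, seen between arm and ring. Origin: tip of the nose. Tip height: 66 mm plunger raised; 60 riding on the ring; 52.5 dropped fully into a hole (10 mm wide, six, 60 degrees apart, 50 mm from the table's axis). Past the play, each radian of handwheel adds about 50 N side load; over 25 N damages it.
- station_lug (a point): Top of a small raised dark bar (12 x 5 mm) on the table, 31 mm from its axis, 71 mm over the worktop. It marks roughly the hole to come under the pin next: at the end it points to the plunger. The ring is set on the table by hand, so that hole may lie up to 10 degrees either side of it. At the start it stands 31 to 41 degrees before the plunger, on the robot's side.
- vial: Glass sample vial with a black cap, 24 mm thick, 56 mm tall, standing loose; origin under its centre. Bystander.
- brass_weight: Brass knob weight, 25 mm thick, 30 mm tall, loose; origin under its centre. Bystander.
- petri_dish: Small clear covered dish, 61 mm across, 16 mm tall, loose; origin under its centre. Bystander.
- stopper: Rubber stopper, 26 mm, loose; origin under its centre. Bystander.

How it is judged:
On the way, in this order (a step that is already met when the one before it is completed fails the run):
1. the plunger is pushed fully down (knob top within 1.5 mm of its stop) with the pin riding on the ring's face between two holes (z of plunger_top in the frame of stage below 0.1195 m and z of index_pin in the frame of stage above 0.058 m), for 0.1 s.
2. the pin has dropped into the next hole, the lug pointing to the plunger (z of index_pin in the frame of stage below 0.0545 m and x of station_lug in the frame of stage between -0.01 and 0.01 m and y of station_lug in the frame of stage above 0 m), for 0.2 s.
At the end, for the whole second after the job is handed in: The plunger is down (knob top within 1.8 mm of its stop), the pin sits in the next hole (tip at least 5.5 mm below the ring's face), the lug points to the plunger (within 10 mm sideways in the stage's frame), the handwheel is at rest (all of step 2 and z of plunger_top in the frame of stage below 0.1198 m and angular speed of handwheel below 0.1 rad/s); the robot touches nothing.
It fails at once if the index pin is loaded with more than 25 N (the drive is forced against it) (contact force between index_pin and anything else above 25 N).
It fails at once if a bystander is moved by more than 15 mm (distance of any of vial, brass_weight, petri_dish, stopper from where it was at the start of the episode above 0.015 m).
It also fails if it takes over 67 s, if anything falls off the work surface, if the arm or the gripper's body presses on something with over 40 N, if the wrist force passes 120 N, or if a joint passes its speed limit or range.

ROBOT

A 6-joint arm with a two-finger parallel gripper is mounted at the origin on the work surface; the furniture and walls round the work are solid. World frame = base frame: x ahead of the robot, y to its left, z up, the work surface at z = 0. Lengths are in m, angles in rad, forces in N, time in s.
With the tool pointing down it reaches from about 0.375 to 0.9 m from the base axis. Payload 3.1 kg.
Tool frame: the origin (TCP) lies on the centre line of the jaws, within the pads' length; the fingertips stand 19 mm ahead of it and the grasp point (between the pads) is the TCP; z points along the fingers, y is the direction in which the jaws open and shut (so a half turn about z gives the same grasp; the last joint's range is limited). The gripper opens to 85 mm and grips with 20 to 120 N. Pads are 22 mm wide; open, the fingers measure 114 mm over their backs; the gripper's body (76 mm by 85 mm) begins 54 mm behind the grasp point. The pads swing forward as they close: fully open they stand 13 mm farther back than shut.
Start: joints at [1.135, 0.527, 1.433, -0, 1.181, -0.178], TCP at [0.159, 0.604, 0.25] pointing down, gripper open.
Joint ranges: [-3.08, 3.08], [-0.75, 2.2], [0.22, 2.44], [-1.43, 4.57], [0, 2.65], [-2.85, 2.85]. Speed limits (rad/s): [2.79, 2.79, 3.14, 3.14, 3.14, 3.14].

INTERFACE

Orientations are given as a unit quaternion [x, y, z, w].
In Python, from station import manip, imaging, workorder gives the robot as it stands.
- The arm moves only by the shell command python3 -m creep 'ROWS' [FORCE]. ROWS is a JSON object of lists of equal length, an entry for each row: "claw": the finger opening in cm, from 0 to 8.54; "dp": the shift along the tool's x, y, z in cm, a list of three; "roll": the turn about the tool's z in rad. In form: {"claw": [claw, ...], "dp": [[dx, dy, dz], ...], "roll": [roll, ...]}. A call has 1 to 12 rows; each row is the pose to reach, as a shift and turn from the pose commanded when the call began, along the tool's axes at that moment; what a row does not reach only later rows make up. A row lasts 1/10 s, in which the tool goes at most 50 mm and 8.59 degrees, less where a joint would pass 70% of its speed; a pose out of reach is approached as far as the arm can. A call with a gripper value outside its range is refused whole. The fingers move at their own pace and stop on an object; FORCE is the grip in N (left out, the last holds). Time passes only in rows, so rows that repeat a pose let the fingers close. It gives the time, the measured TCP pose, the force and the opening at its end, in the units of the state.
- manip.sense(): the state, without advancing time (a new reading comes with each control period).
- imaging.snapshot(name): name is "side" or "top" or "wrist"; returns a dict with "image" (480x640x3 uint8, red, green, blue), "z_map" (480x640 float32, m along the optical axis (not along the pixel's ray), 0 where there is no reading), "vfov" (degrees; the focal length in pixels is half the picture's height over the tangent of half this angle, whatever the lens; pixels are square), "cx", "cy" (the principal point, pixels), "dist" ([k1, k2, p1, p2, k3] as OpenCV has them; the pictures are not rectified), "R" (3x3) and "t" (3): a world point X has camera coordinates R X + t. Camera axes: x right, y down, z forward; pixel columns grow to the right and rows downward; lengths in m; the calibration is good to about 2 mm. A picture is of the moment at which its call begins.
- workorder.sign_off(): hands the job in, once; it reports no verdict.
The state is a dict: "t": time; "q": joint angles; "qd": joint speeds; "tau": joint torques, N m; "tcp_pos": TCP position; "tool_rot": TCP orientation; "force": force on the tool from outside, world axes, zero at the start; "ft_torque": the same for the moment, N m; "finger_gap": opening from 0.0 (shut) to 1.0 (fully open).
Only numpy, scipy, OpenCV 4.12 (cv2) and the standard library are available. Lean on these libraries where they do the work, as an engineer would, in place of code of your own. Each camera call takes 0.05 s, during which the arm holds its last target.

## Working session

There is one attempt and no reset: what is moved stays moved. The work goes in short steps, Python scripts to look and compute and a shell command to move; the robot and the scene stay as the last step left them, time stands still between calls to the robot, and variables do not carry over. Pictures are saved under pics/ and viewed, and the job is handed in when it is done.

```bash
ls; mkdir -p pics
cat > h.py <<'E'
import numpy as np, cv2
from station import manip, imaging
def K(s):
    f=240/np.tan(np.radians(s["vfov"])/2); return np.array([[f,0,s["cx"]],[0,f,s["cy"]],[0,0,1.]])
def snap(n,tag):
    s=imaging.snapshot(n); cv2.imwrite(f"pics/{tag}.png",s["image"][:,:,::-1]); np.save(f"pics/{tag}.npy",s,allow_pickle=True); return s
def load(tag): return np.load(f"pics/{tag}.npy",allow_pickle=True).item()
def ray(s,u,v):
    p=cv2.undistortPoints(np.array([[[u,v]]],float),K(s),np.array(s["dist"],float))[0,0]
    R=np.array(s["R"]);t=np.array(s["t"]); return -R.T@t, R.T@np.array([p[0],p[1],1])
def atz(s,u,v,z):
    c,d=ray(s,u,v); return c+d*(z-c[2])/d[2]
def dep(s,u,v):
    c,d=ray(s,u,v); return c+d*s["z_map"][int(round(v)),int(round(u))]
def proj(s,X):
    r,_=cv2.Rodrigues(np.array(s["R"],float)); return cv2.projectPoints(np.array([X],float),r,np.array(s["t"],float),K(s),np.array(s["dist"],float))[0][0,0]
def crop(s,out,u0,v0,u1,v1,k):
    cv2.imwrite(f"pics/{out}.png",cv2.resize(s["image"][v0:v1,u0:u1,::-1],None,fx=k,fy=k,interpolation=cv2.INTER_CUBIC))
E
python3 - <<'E'
from h import *
for n in("side","top","wrist"):
    s=snap(n,n+"0"); print(n,s["vfov"],s["dist"],-np.array(s["R"]).T@s["t"])
print(manip.sense())
E
```

```text
pics
side 45.06902343463809 [-0.04233833  0.          0.          0.          0.        ] [0.43826572 1.1371093  0.76489783]
top 53.401957520405006 [-0.06539802  0.          0.          0.          0.        ] [0.46848341 0.10788144 1.22405299]
wrist 70.42821799608366 [-0.02062313  0.          0.          0.          0.        ] [0.09198639 0.62199074 0.37325328]
{'t': 0.15, 'q': array([ 1.13548927e+00,  5.28262462e-01,  1.43363554e+00, -7.39699978e-06,
        1.18137396e+00, -1.78477348e-01]), 'qd': array([ 0.00086399, -0.0032132 , -0.00377116,  0.00113346, -0.00060297,
        0.0006875 ]), 'tau': array([ 4.47676030e-04, -4.42745268e+01, -1.78274971e+01, -2.41697880e-04,
        5.60072134e-03, -1.50809658e-06]), 'tcp_pos': array([0.15849488, 0.60402793, 0.24954357]), 'tool_rot': array([ 1.28060768e-01,  9.91765968e-01, -8.01452863e-04, -2.50395737e-04]), 'force': array([-0.00114909, -0.66260654,  0.17796884]), 'ft_torque': array([-0.00585696,  0.0421195 , -0.0556816 ]), 'finger_gap': 0.9979530896514318}
```

View pics/top0.png

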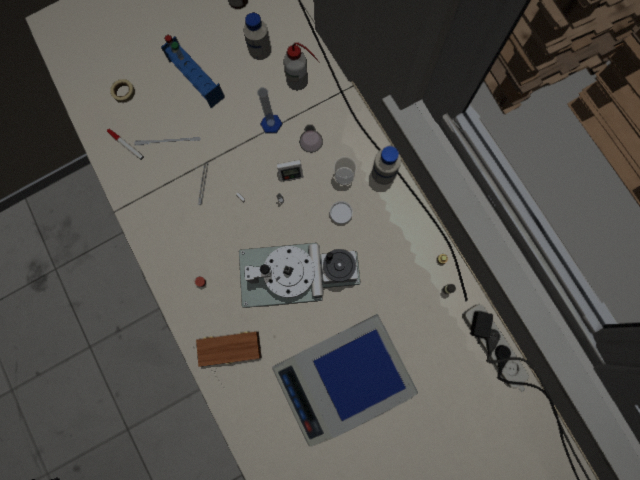

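View pics/side0.png

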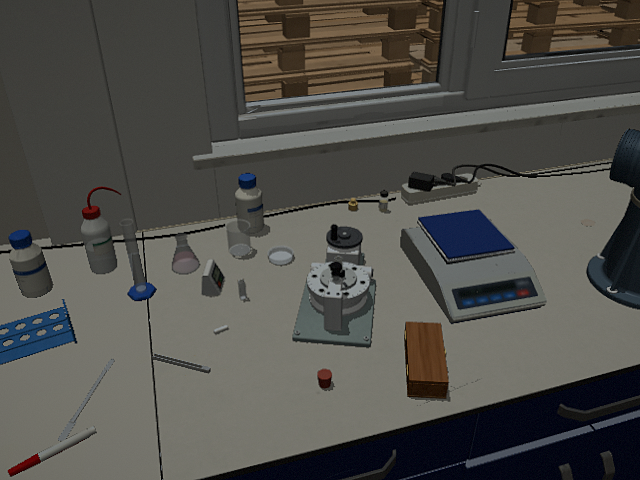

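View pics/wrist0.png

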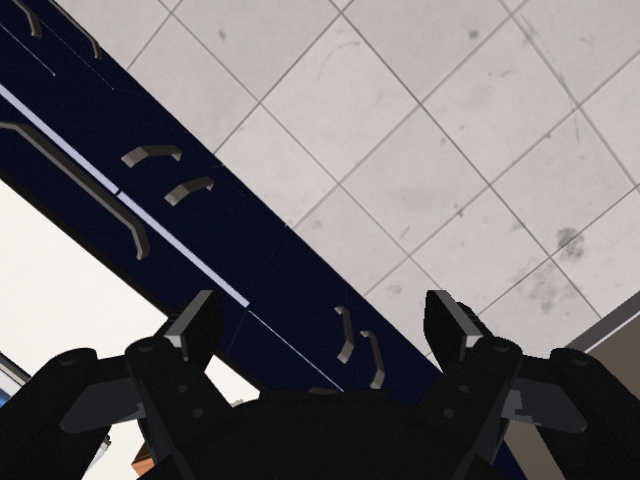

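The top view shows the stage around (300,270), with the knob near (265,270) and the handwheel near (340,265). I'll enlarge both views.

Run:
```python
from h import *
s=load("top0"); crop(s,"topc",230,230,370,320,5.7)
s=load("side0"); crop(s,"sidec",285,215,395,350,4.4)
```

```text
(no output)
```

View pics/topc.png

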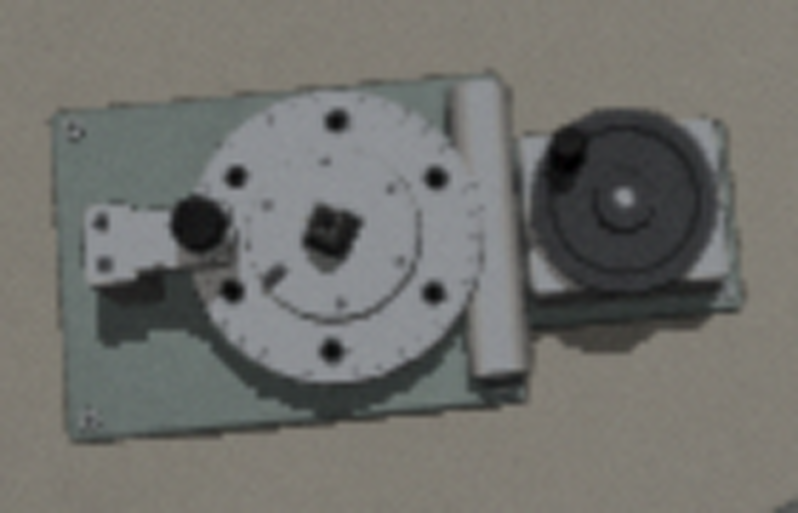

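View pics/sidec.png

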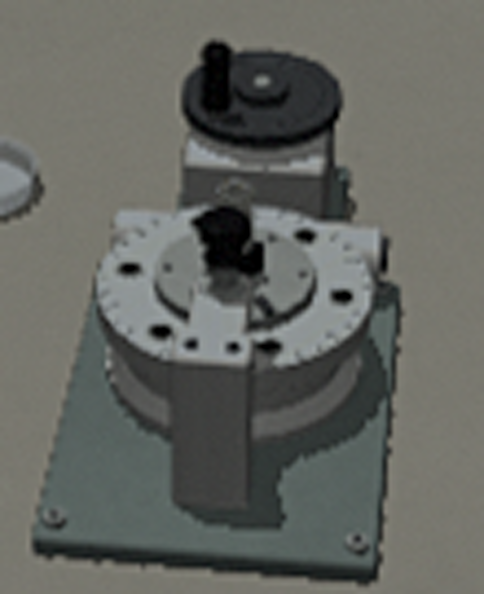

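Run:
```python
from h import *
s=load("top0"); 
P=lambda x,y,z: atz(s,(x+.5)/5.7-.5+230,(y+.5)/5.7-.5+230,z)
hs=[(336,121),(236,177),(231,290),(332,351),(433,292),(436,178)]
H=np.array([P(*h,.06) for h in hs]); c=H.mean(0); print("ring c",c, np.linalg.norm(H-c,axis=1))
k=P(199,222,.132); w=P(625,197,.091); sp=P(570,142,.124); lug=P(273,277,.071)
print("knob",k,np.linalg.norm((k-c)[:2]),"wheel",w,np.linalg.norm((w-c)[:2]),"spin",sp,np.linalg.norm((sp-w)[:2]),"lug",lug,np.linalg.norm((lug-c)[:2]))
an=lambda v:np.degrees(np.arctan2(v[1],v[0]))
print("yaxis",an(k-c),an(c-w),"lug",an(lug-c),"holes",[round(an(h-c),1) for h in H],"spin",an(sp-w))
for n,p in(("k",k),("s",sp)):
  u=proj(s,p); print(n,u,dep(s,*u))
s2=load("side0")
for n,p in(("k",k),("s",sp),("w",w),("lug",lug)): print(n,(proj(s2,p)-[285,215])*4.4)
for n,u in(("vial",(448,289)),("brass",(442,259)),("dish",(341,213)),("stop",(200,282))): print(n,atz(s,*u,.02))
```

```text
ring c [0.62558753 0.21440222 0.06      ] [0.04973666 0.04975658 0.0502105  0.05035036 0.04974507 0.05033107]
knob [0.62032783 0.26282691 0.132     ] 0.04870949707181773 wheel [0.63855131 0.08937992 0.091     ] 0.1256926190564744 spin [0.65616098 0.1126167  0.124     ] 0.029155588745203784 lug [0.60549825 0.23895621 0.071     ] 0.03172503510229927
yaxis 96.19894385731578 95.91994184908158 lug 129.28892579001027 holes [np.float64(0.5), np.float64(60.3), np.float64(119.4), np.float64(-179.4), np.float64(-119.5), np.float64(-60.1)] spin 52.84385154878628
k [264.5        268.53508772] [0.62000989 0.26250247 0.13428663]
s [329.5877193 254.5      ] [0.65619295 0.11261751 0.12381256]
k [222.47265797 219.18127354]
s [214.75477879  47.38265501]
w [259.05489774  84.39873505]
lug [264.88052804 304.28956692]
vial [ 0.5882794  -0.18722048  0.02      ]
brass [ 0.66496557 -0.17455268  0.02      ]
dish [0.78375701 0.08446391 0.02      ]
stop [0.59932456 0.44276351 0.02      ]
```

Sizes and radii agree well: hole radius 50 mm, wheel axis 125.7 mm, spinner 29 mm, lug 31.7 mm and depths. The next hole is about 23.5° before the plunger, roughly 1.57 turns. Next I move above the knob with the gripper shut.

```bash
python3 -m creep '{"claw":[0,0,0,0,0,0,0,0,0,0,0,0],"dp":[[-4.5,-1.8,0],[-9,-3.6,0],[-13.5,-5.4,0],[-18,-7.2,0],[-22.5,-9,0],[-27,-10.8,0],[-31.5,-12.6,0],[-36,-14.4,0],[-40.5,-16.2,0],[-45,-18,0],[-49.5,-19.8,0],[-53.3,-21.26,0]],"roll":[0.12,0.24,0.36,0.48,0.6,0.72,0.84,0.96,1.08,1.2,1.2,1.2]}' 20
python3 -m creep '{"claw":[0,0,0,0,0],"dp":[[0,0,1.5],[0,0,3],[0,0,5],[0,0,6.8],[0,0,6.8]],"roll":[0,0,0,0,0]}'
python3 - <<'E'
from h import *
for n in("side","top","wrist"): s=snap(n,n+"1")
crop(load("side1"),"side1c",285,195,395,305,5)
crop(load("top1"),"top1c",230,220,370,320,5.7)
print(manip.sense())
E
```

```text
t: 1.35
tcp_pos: [0.622, 0.2614, 0.2499]
tool_rot: [0.666, 0.746, -0.0, 0.0]
force: [-0.2, -0.2, 0.1]
finger_gap: 0.001
t: 1.85
tcp_pos: [0.6167, 0.2637, 0.1784]
tool_rot: [0.665, 0.747, -0.004, -0.003]
force: [-0.1, 0.1, -0.7]
finger_gap: -0.004
{'t': 2.0, 'q': array([2.37331901e-01, 6.67301867e-01, 1.36206631e+00, 8.63265344e-05,
       1.11198102e+00, 1.22263611e-01]), 'qd': array([-0.00508776, -0.01586776, -0.0180513 ,  0.00115102, -0.00023148,
       -0.00091709]), 'tau': array([-9.09612252e-03, -4.82478583e+01, -1.62632722e+01, -5.95600413e-04,
        3.86290275e-02,  2.37790800e-04]), 'tcp_pos': array([0.61995158, 0.26418381, 0.1826658 ]), 'tool_rot': array([6.65290699e-01, 7.46584402e-01, 1.22112164e-04, 3.74762662e-05]), 'force': array([ 0.4057166 , -1.14770759, -0.33141767]), 'ft_torque': array([0.01162215, 0.00762794, 0.00441019]), 'finger_gap': -0.00022996426718223243}
```

View pics/side1c.png

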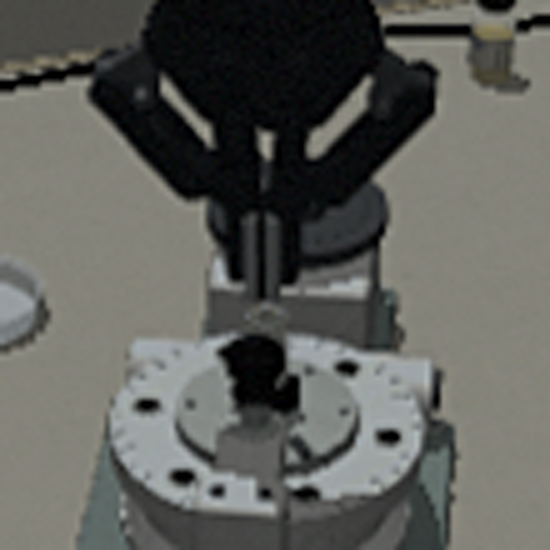

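View pics/wrist1.png

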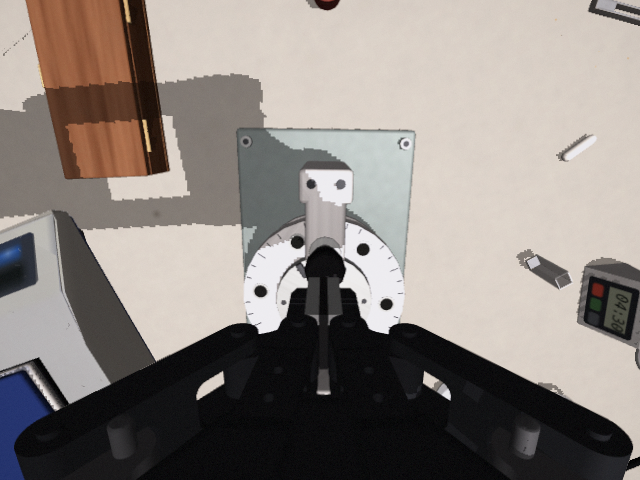

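Side and wrist views show the shut fingers aligned over the knob, which is at (325,262) in the wrist picture. I'll push down and watch the force.

```bash
python3 -m creep '{"claw":[0,0,0,0,0,0,0,0],"dp":[[0,0,1],[0,0,2],[0,0,2.9],[0,0,3.2],[0,0,3.6],[0,0,4],[0,0,4.2],[0,0,4.2]],"roll":[0,0,0,0,0,0,0,0]}'
python3 -m creep '{"claw":[0,0],"dp":[[0,0,0.15],[0,0,0.15]],"roll":[0,0]}'
```

```text
t: 2.8
tcp_pos: [0.6198, 0.2634, 0.1403]
tool_rot: [0.666, 0.746, -0.0, -0.0]
force: [-2.0, -0.6, 3.4]
finger_gap: -0.0
t: 3.0
tcp_pos: [0.6199, 0.2634, 0.1391]
tool_rot: [0.666, 0.746, -0.0, -0.0]
force: [-2.4, -0.6, 5.1]
finger_gap: -0.002
```

```bash
python3 -m creep '{"claw":[0,0],"dp":[[0,0,0.2],[0,0,0.2]],"roll":[0,0]}'
python3 -m creep '{"claw":[0,0],"dp":[[0,0,0.15],[0,0,0.15]],"roll":[0,0]}'
```

```text
t: 3.2
tcp_pos: [0.6199, 0.2634, 0.1371]
tool_rot: [0.666, 0.746, -0.0, -0.0]
force: [-2.8, -0.9, 6.1]
finger_gap: -0.001
t: 3.4
tcp_pos: [0.62, 0.2635, 0.1371]
tool_rot: [0.666, 0.746, -0.0, -0.0]
force: [-5.0, -1.2, 10.5]
finger_gap: -0.001
```

The TCP has stopped at 137.1 mm, which puts the tip at 118 mm, and the force is rising, so the plunger is at its stop. I'll lift and go over to the spinner. World shift from (.620,.263) to (.656,.1126).

```bash
python3 - <<'E'
from h import *
st=manip.sense(); from scipy.spatial.transform import Rotation as R
r=R.from_quat(st["tool_rot"]); print(st["tcp_pos"],r.inv().apply(np.array([.656,.1126,st["tcp_pos"][2]])-st["tcp_pos"])*100)
E
python3 -m creep '{"claw":[0,0,0,0,2,5,5,5],"dp":[[0,0,0],[0,0,-1.5],[0,0,-4],[0,0,-6.5],[0,0,-6.5],[0,0,-6.5],[0,0,-6.5],[0,0,-6.5]],"roll":[0,0,0,0,0,0,0,0]}'
```

```text
[0.61995553 0.26347074 0.13706827] [-1.53995225e+01  1.86186394e+00  1.92999837e-03]
t: 4.2
tcp_pos: [0.6195, 0.2633, 0.1987]
tool_rot: [0.666, 0.746, -0.001, -0.001]
force: [-0.2, -0.2, 0.8]
finger_gap: 0.586
```

```bash
python3 -m creep '{"claw":[5,5,5,5,5,5,5],"dp":[[-3,0.4,0],[-6.5,0.8,0],[-10,1.2,0],[-13,1.6,0],[-15.4,1.9,0],[-15.4,1.9,0],[-15.4,1.9,0]],"roll":[0,0,0,0,0,0,0]}'
python3 - <<'E'
from h import *
for n in("side","top","wrist"): s=snap(n,n+"2")
crop(load("side2"),"side2c",285,195,395,305,5)
print(manip.sense()["tcp_pos"])
E
```

```text
t: 4.9
tcp_pos: [0.6562, 0.1123, 0.1993]
tool_rot: [0.666, 0.746, -0.0, -0.001]
force: [0.5, 0.2, 0.1]
finger_gap: 0.586
[0.6560619  0.11385995 0.19982219]
```

View pics/side2c.png

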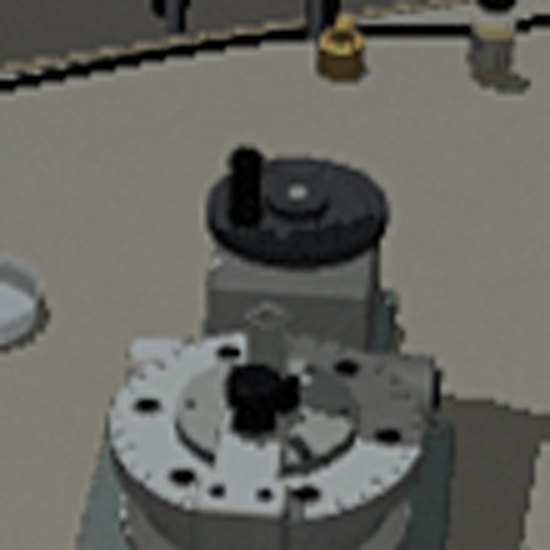

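View pics/wrist2.png

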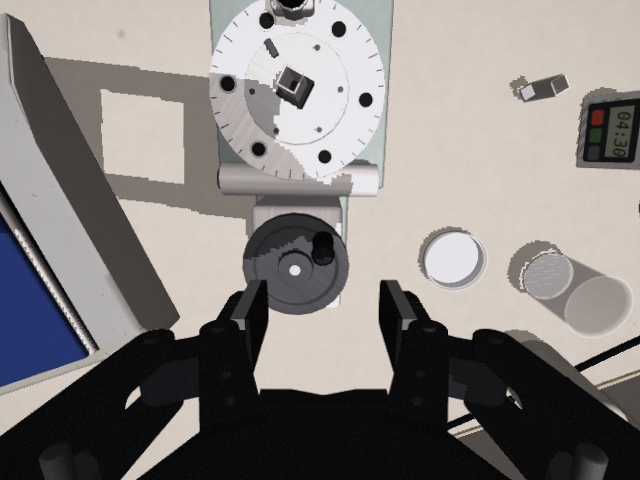

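The wrist picture shows the knob down at (291,3), the pin collar, lug (271,47), hub (295,270) and spinner top (322,240). I'll refine from it.

Run:
```python
from h import *
s=load("wrist2"); crop(s,"w2a",240,0,360,90,6.5); crop(s,"w2b",235,205,360,320,5)
```

```text
(no output)
```

View pics/w2a.png

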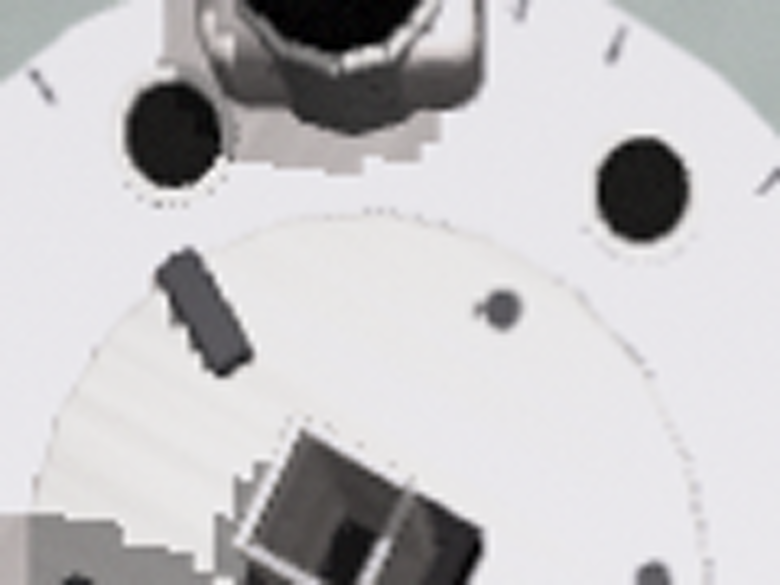

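View pics/w2b.png

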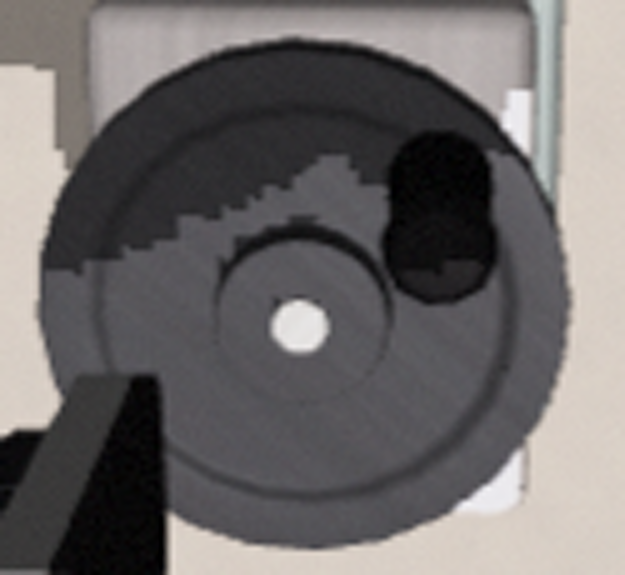

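Run:
```python
from h import *
s=load("wrist2")
A=lambda x,y,z: atz(s,(x+.5)/6.5-.5+240,(y+.5)/6.5-.5,z)
B=lambda x,y,z: atz(s,(x+.5)/5-.5+235,(y+.5)/5-.5+205,z)
h1=A(173,133,.06);h2=A(642,190,.06);lug=A(205,312,.071)
H=[h1,h2]+[atz(s,*p,.06) for p in((366,100),(324.5,156.5),(258.5,149),(228,84))]
H=np.array(H);c=H.mean(0);an=lambda v:np.degrees(np.arctan2(v[1],v[0]))
w=B(299,326,.091);sp=B(441,246,.124)
print("c",c,np.linalg.norm(H-c,axis=1),[an(h-c) for h in H]);print("w",w,np.linalg.norm(w-c),an(c-w));print("sp",sp,np.linalg.norm((sp-w)[:2]),an(sp-w));print("lug",lug,an(lug-c))
# base plate edges/ knob direction
print(-np.array(s["R"]).T@s["t"], [dep(s,*p) for p in((322,242),(295,270))])
```

```text
c [0.62536437 0.21360609 0.06      ] [0.05037755 0.05015778 0.05037641 0.05002761 0.0500855  0.04974876] [np.float64(120.30876436382145), np.float64(60.62990587681076), np.float64(0.04134299538913587), np.float64(-59.893353662753555), np.float64(-119.81281319158698), np.float64(-179.41980165286523)]
w [0.63769805 0.08891323 0.091     ] 0.12907915763522176 95.64888910520723
sp [0.65569788 0.11474037 0.124     ] 0.03148071168430625 55.12601978176926
lug [0.60647172 0.23783286 0.071     ] 127.94802442621571
[0.64831473 0.18225575 0.32349709] [array([0.6544958 , 0.12068663, 0.11876131]), array([0.63818753, 0.0891663 , 0.0918913 ])]
```

Both cameras agree: wheel axis (0.638, 0.089), spinner at about 54°, and hole about 24.4° before the plunger, which needs about 585° of handwheel. I'll descend and grip.

```bash
python3 -m creep '{"claw":[5,5,5,5,5,5,5,5,1.0,1.0,1.0,1.0],"dp":[[0,0,1.5],[0,0,3],[0,0,4.5],[0,0,6],[0,0,7.5],[0,0,8.5],[0,0,8.5],[0,0,8.5],[0,0,8.5],[0,0,8.5],[0,0,8.5],[0,0,8.5]],"roll":[0,0,0,0,0,0,0,0,0,0,0,0]}' 20
python3 -m creep '{"claw":[1,1],"dp":[[0,0,0],[0,0,0]],"roll":[0,0]}'
python3 - <<'E'
from h import *
for n in("side","wrist"): s=snap(n,n+"3")
crop(load("side3"),"side3c",285,195,395,305,5)
from scipy.spatial.transform import Rotation as R
st=manip.sense();print(st["tcp_pos"],st["finger_gap"]*85,st["force"])
X=R.from_quat(st["tool_rot"]).as_matrix()
w=np.array([.638,.089]);ph=np.radians(54)
for n in range(0,600,15):
    a=ph-np.radians(n); d=30*np.array([np.cos(a)-np.cos(ph),np.sin(a)-np.sin(ph),0])/10
    print(n,(X.T@d).round(2)[:2])
E
```

```text
t: 6.25
tcp_pos: [0.6566, 0.1124, 0.1163]
tool_rot: [0.666, 0.746, -0.0, 0.0]
force: [-1.8, -1.2, 4.3]
finger_gap: 0.157
t: 6.45
tcp_pos: [0.6566, 0.1124, 0.1162]
tool_rot: [0.666, 0.746, -0.0, 0.0]
force: [-2.6, -1.5, 5.5]
finger_gap: 0.157
[0.65659485 0.11240449 0.11624796] 13.450045268099183 [-2.93275948 -0.51584346  6.06920642]
0 [0. 0.]
15 [-0.6  0.5]
30 [-1.31  0.83]
45 [-2.08  0.97]
60 [-2.86  0.9 ]
75 [-3.6   0.63]
90 [-4.24  0.18]
105 [-4.74 -0.42]
120 [-5.07 -1.13]
135 [-5.21 -1.9 ]
150 [-5.14 -2.68]
165 [-4.87 -3.42]
180 [-4.42 -4.06]
195 [-3.82 -4.56]
210 [-3.11 -4.89]
225 [-2.34 -5.03]
240 [-1.56 -4.96]
255 [-0.82 -4.69]
270 [-0.18 -4.24]
285 [ 0.32 -3.64]
300 [ 0.65 -2.93]
315 [ 0.79 -2.16]
330 [ 0.72 -1.38]
345 [ 0.45 -0.64]
360 [ 0. -0.]
375 [-0.6  0.5]
390 [-1.31  0.83]
405 [-2.08  0.97]
420 [-2.86  0.9 ]
435 [-3.6   0.63]
450 [-4.24  0.18]
465 [-4.74 -0.42]
480 [-5.07 -1.13]
495 [-5.21 -1.9 ]
510 [-5.14 -2.68]
525 [-4.87 -3.42]
540 [-4.42 -4.06]
555 [-3.82 -4.56]
570 [-3.11 -4.89]
585 [-2.34 -5.03]
```

View pics/side3c.png

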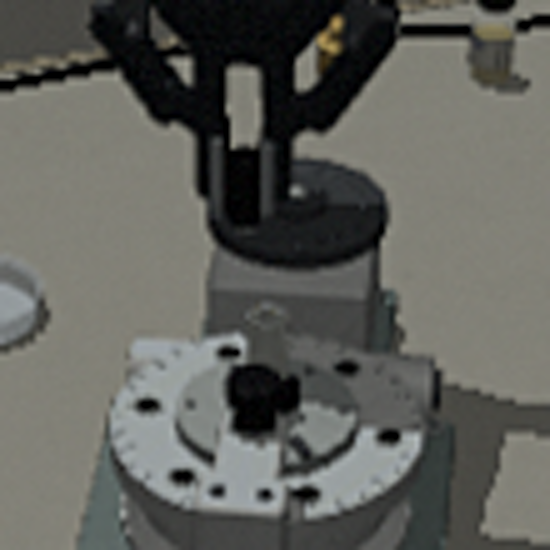

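View pics/wrist3.png

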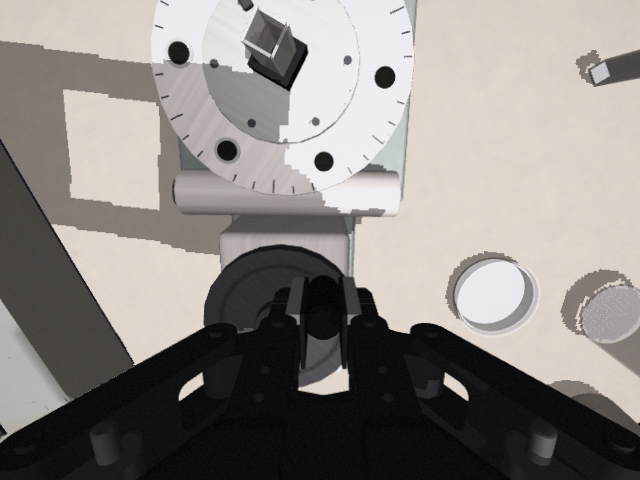

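The spinner is held (opening 13.5 mm, TCP 29.9 mm from the axis). There's an upward load of 6 N, so I lift 2 mm and then turn the first 180° slowly at 15° per row.

```bash
python3 -m creep '{"claw":[1,1],"dp":[[0,0,-0.2],[0,0,-0.2]],"roll":[0,0]}'
python3 -m creep '{"claw":[1,1,1,1,1,1],"dp":[[-0.28,0.28,0],[-0.6,0.5,0],[-0.94,0.69,0],[-1.31,0.83,0],[-1.69,0.92,0],[-2.08,0.97,0]],"roll":[0,0,0,0,0,0]}'
```

```text
t: 6.75
tcp_pos: [0.6564, 0.1124, 0.1164]
tool_rot: [0.666, 0.746, -0.0, -0.0]
force: [0.8, -2.0, -4.0]
finger_gap: 0.155
t: 7.35
tcp_pos: [0.6677, 0.093, 0.1165]
tool_rot: [0.666, 0.746, -0.001, -0.001]
force: [-3.1, 1.8, -5.8]
finger_gap: 0.154
```

```bash
python3 -m creep '{"claw":[1,1,1,1,1,1,1,1,1,1,1,1],"dp":[[-0.78,-0.07,0.1],[-1.52,-0.34,0.1],[-2.16,-0.79,0.1],[-2.66,-1.39,0.1],[-2.99,-2.1,0.1],[-3.13,-2.87,0.1],[-3.06,-3.65,0.1],[-2.79,-4.39,0.1],[-2.34,-5.03,0.1],[-1.74,-5.53,0.1],[-1.03,-5.86,0.1],[-0.26,-6.0,0.1]],"roll":[0,0,0,0,0,0,0,0,0,0,0,0]}'
python3 - <<'E'
from h import *
s=snap("wrist","wrist4");st=manip.sense();p=st["tcp_pos"]-[.638,.089,0];print(p,np.hypot(*p[:2]),np.degrees(np.arctan2(p[1],p[0])),st["force"],st["finger_gap"])
E
```

```text
t: 8.55
tcp_pos: [0.6083, 0.0836, 0.1165]
tool_rot: [0.666, 0.746, -0.001, -0.0]
force: [-0.2, -2.2, -5.8]
finger_gap: 0.158
[-0.02990172 -0.00378559  0.11649884] 0.03014039578911992 -172.78467880398605 [-1.27483913 -1.50516776 -6.04271321] 0.1553769757377473
```

View pics/wrist4.png

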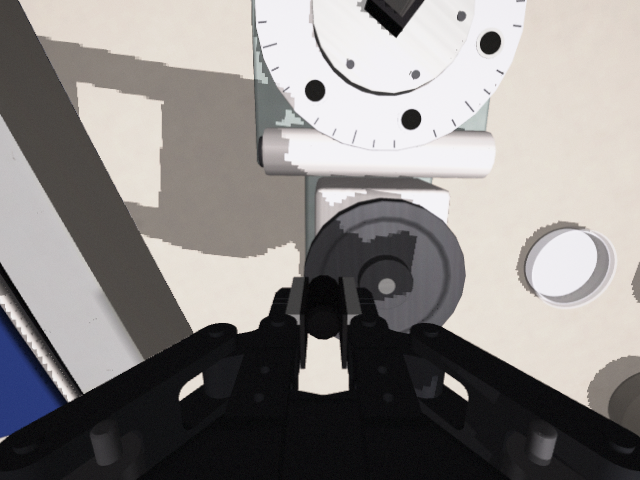

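Spinner followed (radius 30.1 mm, -173°, about 225° turned). I continue another 180°.

```bash
python3 -m creep '{"claw":[1,1,1,1,1,1,1,1,1,1,1,1],"dp":[[0.78,0.07,0.1],[1.52,0.34,0.1],[2.16,0.79,0.1],[2.66,1.39,0.1],[2.99,2.1,0.1],[3.13,2.87,0.1],[3.06,3.65,0.1],[2.79,4.39,0.1],[2.34,5.03,0.1],[1.74,5.53,0.1],[1.03,5.86,0.1],[0.26,6.0,0.1]],"roll":[0,0,0,0,0,0,0,0,0,0,0,0]}'
python3 -m creep '{"claw":[1,1,1,1,1,1,1],"dp":[[-0.78,-0.07,0],[-1.52,-0.34,0],[-2.16,-0.79,0],[-2.66,-1.39,0],[-2.99,-2.1,0],[-3.13,-2.87,0],[-3.13,-2.87,0]],"roll":[0,0,0,0,0,0,0]}'
python3 - <<'E'
from h import *
s=snap("top","top5");s=snap("wrist","wrist5");st=manip.sense();p=st["tcp_pos"]-[.638,.089,0];print(p,np.hypot(*p[:2]),np.degrees(np.arctan2(p[1],p[0])),st["force"],st["finger_gap"])
s=snap("side","side5");crop(s,"side5c",285,195,395,305,5);crop(load("top5"),"top5c",230,230,370,320,5.7)
E
```

```text
t: 9.8
tcp_pos: [0.6679, 0.0931, 0.1162]
tool_rot: [0.666, 0.746, -0.001, -0.001]
force: [-8.8, 1.2, 11.0]
finger_gap: 0.154
t: 10.5
tcp_pos: [0.645, 0.0595, 0.1162]
tool_rot: [0.666, 0.746, 0.002, 0.001]
force: [-1.4, 3.8, 5.6]
finger_gap: 0.159
[ 0.00700181 -0.02951369  0.11623126] 0.03033287099473666 -76.65391975893337 [-2.9932967   3.69842807  5.59345194] 0.16004205313021908
```

View pics/side5c.png

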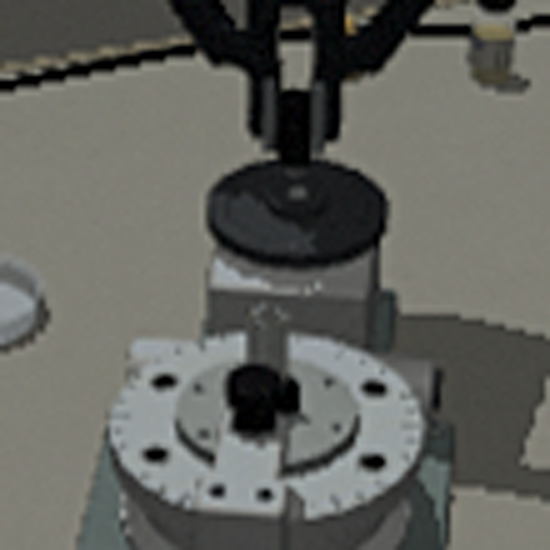

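View pics/top5c.png

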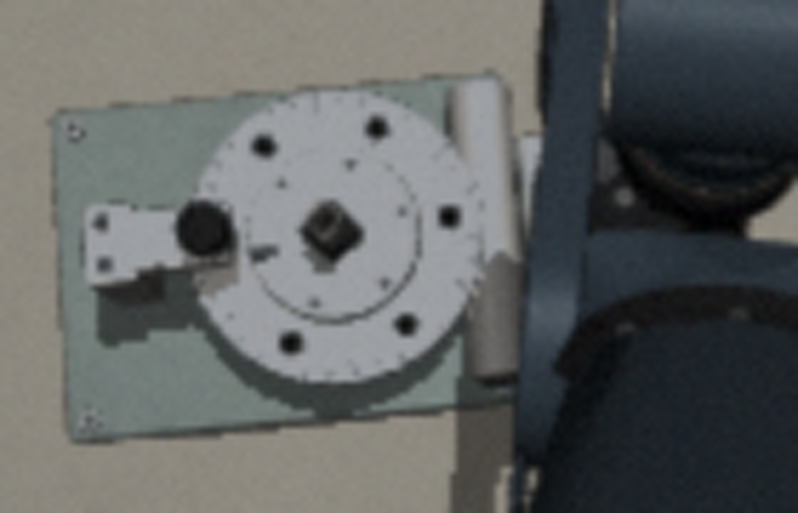

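View pics/wrist5.png

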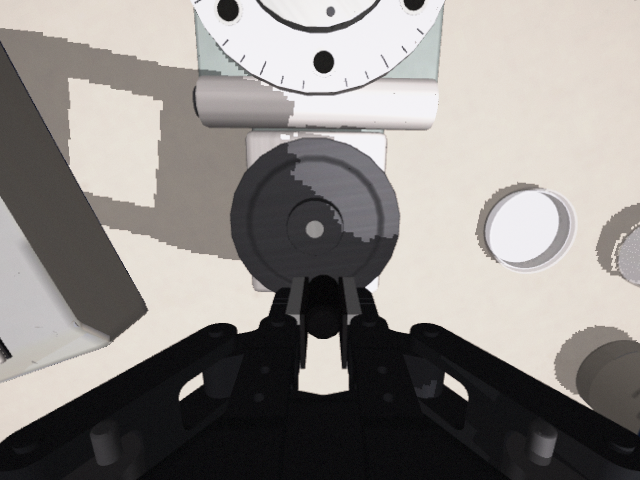

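Top view shows five holes; (264,146),(377,128),(449,217),(406,324),(291,344) in the crop. I'll fit the table angle.

```bash
cat >> h.py <<'E'
def tabang(s,pts):
    "circle centre from t0; returns remaining table deg for each hole"
    P=np.array([atz(s,(x+.5)/5.7-.5+230,(y+.5)/5.7-.5+230,.06) for x,y in pts])
    c=np.array([.62559,.21440]); a=np.degrees(np.arctan2(P[:,1]-c[1],P[:,0]-c[0]))
    return a, (a%60)
E
python3 - <<'E'
from h import *
s=load("top0");print(tabang(s,[(336,121),(236,177),(231,290),(332,351),(433,292),(436,178)]))
s=load("top5");print(tabang(s,[(264,146),(377,128),(449,217),(406,324),(291,344)]))
k=atz(s,(203+.5)/5.7-.5+230,(228+.5)/5.7-.5+230,.118);print(k,np.degrees(np.arctan2(k[1]-.2144,k[0]-.62559)))
E
```

```text
(array([   0.49124775,   60.34748658,  119.35946645, -179.44007267,
       -119.48898741,  -60.09394839]), array([ 0.49124775,  0.34748658, 59.35946645,  0.55992733,  0.51101259,
       59.90605161]))
(array([  39.37014048,  -20.51168522,  -80.71136907, -140.20990609,
        160.12237206]), array([39.37014048, 39.48831478, 39.28863093, 39.79009391, 40.12237206]))
[0.61980676 0.26307445 0.118     ] 96.77581614021432
```

Run:
```python
from h import *
s=load("top0")
P=lambda x,y,z: atz(s,(x+.5)/5.7-.5+230,(y+.5)/5.7-.5+230,z)
an=lambda a,b:np.degrees(np.arctan2(*(b-a)[:2][::-1]))
for z in(.006,.012):
  a,b,c,d=P(53,113,z),P(495,72,z),P(70,440,z),P(525,402,z); print(an(b,a),np.linalg.norm(b-a),an(d,c),np.linalg.norm(d-c),an(c,a)+90,np.linalg.norm(c-a))
# post screws, arm top z=.097: (100,222),(103,265)
print(an(P(103,265,.097),P(100,222,.097))+90)
# base screws
print(an(P(90,419,.012),P(76,131,.012))+90)
s=load("wrist2")
# worm cylinder tube ends edges; use base long edges right: image
```

```text
95.95588645692753 0.20292332798890272 95.47829434840038 0.2040515990704378 95.5462016228712 0.14907044807182399
95.95588645692752 0.2019237491716813 95.47829434840035 0.2030464625093908 95.54620162287121 0.14833614283623048
96.4040949907697
95.26895029476778
```

Stage direction is about 95.8°, and the hole is now at about 99.7°, so roughly 95° of handwheel remains to centre. I advance 60° slowly, then check.

```bash
python3 -m creep '{"claw":[1,1,1,1,1,1,1,1,1],"dp":[[0.02,-0.39,0],[0.07,-0.78,0],[0.19,-1.16,0],[0.34,-1.52,0],[0.55,-1.85,0],[0.79,-2.16,0],[1.08,-2.43,0],[1.39,-2.66,0],[1.39,-2.66,0]],"roll":[0,0,0,0,0,0,0,0,0]}'
python3 - <<'E'
from h import *
st=manip.sense();p=st["tcp_pos"]-[.638,.089,0];print(p,np.hypot(*p[:2]),np.degrees(np.arctan2(p[1],p[0])),st["force"],st["finger_gap"])
s=snap("top","top6");crop(s,"top6c",230,230,370,320,5.7)
E
```

```text
t: 11.55
tcp_pos: [0.6163, 0.068, 0.1162]
tool_rot: [0.665, 0.747, -0.0, 0.002]
force: [-0.7, -3.0, 8.0]
finger_gap: 0.154
[-0.02171984 -0.02095039  0.11617077] 0.030177315032469735 -136.03307819051005 [-0.66946079 -2.99044043  8.02610956] 0.1535783107826747
```

View pics/top6c.png

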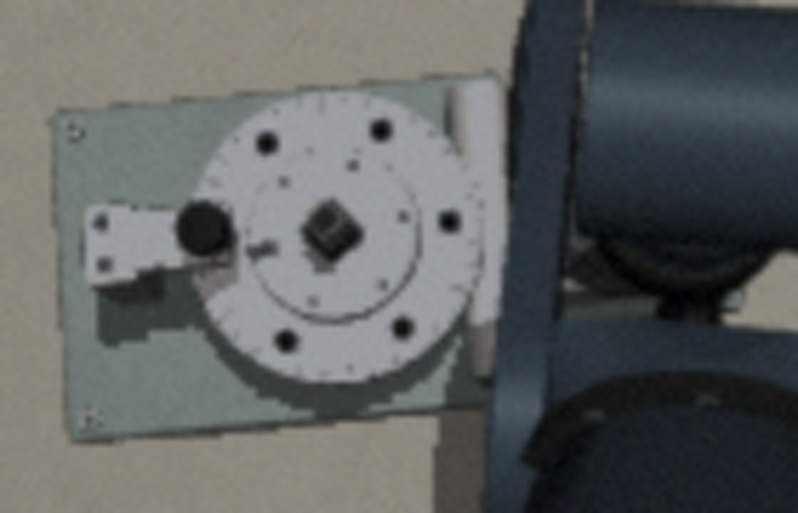

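```bash
for i in 1 ; do python3 -m creep '{"claw":[1,1],"dp":[[0.35,-0.17,0.05],[0.35,-0.17,0.05]],"roll":[0,0]}'; done
python3 -m creep '{"claw":[1,1],"dp":[[0.36,-0.16,-0.1],[0.36,-0.16,-0.1]],"roll":[0,0]}'
python3 -m creep '{"claw":[1,1],"dp":[[0.38,-0.09,0],[0.38,-0.09,0]],"roll":[0,0]}'
python3 - <<'E'
from h import *
st=manip.sense();p=st["tcp_pos"]-[.638,.089,0];print(p,np.hypot(*p[:2]),np.degrees(np.arctan2(p[1],p[0])),st["force"],st["finger_gap"])
s=snap("top","top7");crop(s,"top7c",230,230,370,320,5.7)
E
```

```text
t: 11.8
tcp_pos: [0.6139, 0.0709, 0.1161]
tool_rot: [0.665, 0.747, -0.001, 0.002]
force: [-2.5, -2.9, 10.4]
finger_gap: 0.154
t: 12.0
tcp_pos: [0.6113, 0.075, 0.1162]
tool_rot: [0.665, 0.746, -0.001, 0.001]
force: [-1.7, -3.7, 7.0]
finger_gap: 0.155
t: 12.2
tcp_pos: [0.6096, 0.079, 0.1162]
tool_rot: [0.665, 0.746, -0.001, 0.0]
force: [-3.6, -1.5, 9.3]
finger_gap: 0.154
[-0.02836495 -0.01002943  0.11623381] 0.030085876086317635 -160.52715595834488 [-3.56331608 -1.51730259  9.27001457] 0.1535596684947633
```

View pics/top7c.png

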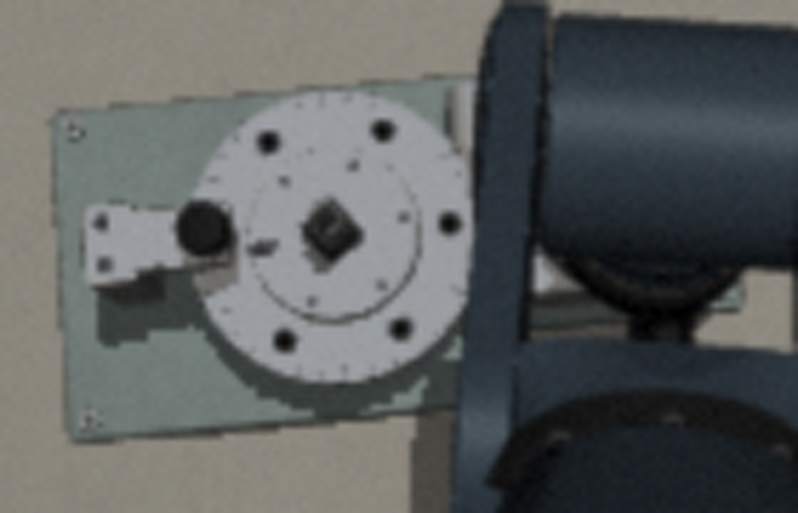

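```bash
python3 - <<'E'
from h import *
print(tabang(load("top6"),[(267,143),(381,130),(450,220),(403,328),(287,341)]))
print(tabang(load("top7"),[(268,142),(383,130),(450,223),(400,328),(285,341)]))
E
python3 -m creep '{"claw":[1.6,2.5,4,4,4,4,4,4,4],"dp":[[0,0,0],[0,0,0],[0,0,0],[0,0,0],[0,0,-1.5],[0,0,-3.5],[0,0,-6],[0,0,-8],[0,0,-8]],"roll":[0,0,0,0,0,0,0,0,0]}'
```

```text
(array([  37.27335729,  -22.75868953,  -82.2537484 , -142.557731  ,
        157.73661405]), array([37.27335729, 37.24131047, 37.7462516 , 37.442269  , 37.73661405]))
(array([  36.57951341,  -23.67148956,  -83.73058321, -143.74485487,
        156.8360301 ]), array([36.57951341, 36.32851044, 36.26941679, 36.25514513, 36.8360301 ]))
t: 13.15
tcp_pos: [0.6127, 0.0799, 0.2]
tool_rot: [0.666, 0.746, 0.003, 0.003]
force: [-0.2, 0.3, 0.3]
finger_gap: 0.467
```

Hole now at about 96.4°, close to the 95.8° target. I'll plan a low-angle wrist view of the pin.

Run:
```python
from h import *
from scipy.spatial.transform import Rotation as Ro
s=imaging.snapshot("wrist"); st=manip.sense(); T=Ro.from_quat(st["tool_rot"]).as_matrix(); p=st["tcp_pos"]
Rc=np.array(s["R"])@T; cpos=T.T@(-np.array(s["R"]).T@s["t"]-p); print(cpos,(Rc.T@[0,0,1]))
pin=np.array([.6205,.2635,.062]); res=[]
for roll in np.radians(range(-150,151,15)):
  Tn=T@Ro.from_euler("z",roll).as_matrix()
  for x in np.arange(.40,.86,.02):
    for y in np.arange(-.05,.5,.02):
      for z in(.15,.2,.25):
        P=np.array([x,y,z]); c=P+Tn@cpos; d=Rc@Tn.T@(pin-c); f=K(s)[0,0]
        u=f*d[0]/d[2]+320; v=f*d[1]/d[2]+240
        if d[2]>0 and 30<u<610 and 30<v<330:
          el=np.degrees(np.arctan2(c[2]-.062,np.hypot(*(c-pin)[:2])))
          az=np.degrees(np.arctan2(*(c-pin)[:2][::-1]))
          res.append((el,np.degrees(roll),x,y,z,u,v,az,np.linalg.norm(c-pin)))
res.sort()
seen=set()
for r in res:
  k=(round(r[1]),r[4])
  if k in seen: continue
  seen.add(k)
  if r[0]<50: print(np.round(r,2))
```

```text
[ 0.06906696  0.00083331 -0.12567295] [-0.27264158  0.00366896  0.96210868]
[ 4.1530e+01 -9.0000e+01  5.4000e-01 -5.0000e-02  2.5000e-01  6.0910e+02
  3.2767e+02 -1.1505e+02  4.7000e-01]
[ 4.1780e+01 -6.0000e+01  4.4000e-01  7.0000e-02  2.0000e-01  6.0200e+02
  3.2983e+02 -1.4591e+02  4.0000e-01]
[ 4.1780e+01 -1.2000e+02  7.0000e-01  1.0000e-02  2.0000e-01  6.0611e+02
  3.2917e+02 -8.5540e+01  4.0000e-01]
[ 4.1800e+01 -6.0000e+01  4.0000e-01  3.0000e-02  2.5000e-01  6.0924e+02
  3.2188e+02 -1.4416e+02  4.7000e-01]
[ 4.1960e+01 -7.5000e+01  4.6000e-01 -1.0000e-02  2.5000e-01  6.0015e+02
  3.2991e+02 -1.3114e+02  4.7000e-01]
[ 4.2040e+01 -7.5000e+01  5.0000e-01  3.0000e-02  2.0000e-01  6.0266e+02
  3.2619e+02 -1.3039e+02  3.9000e-01]
[ 4.2100e+01 -1.5000e+02  8.2000e-01  9.0000e-02  2.0000e-01  6.0996e+02
  3.2225e+02 -5.4190e+01  3.9000e-01]
[ 4.2110e+01 -1.3500e+02  7.8000e-01 -1.0000e-02  2.5000e-01  6.0361e+02
  3.2794e+02 -7.0580e+01  4.7000e-01]
[ 4.2140e+01 -7.5000e+01  5.4000e-01  7.0000e-02  1.5000e-01  6.0638e+02
  3.2068e+02 -1.2929e+02  3.2000e-01]
[4.2180e+01 1.3500e+02 8.
[... 5043 characters left out ...]
 4.0000e-01 3.7000e-01 2.0000e-01 5.8720e+02
 3.1430e+02 1.4025e+02 3.8000e-01]
[ 4.489e+01 -3.000e+01  8.000e-01  4.900e-01  2.500e-01  3.746e+01
  2.932e+02  6.389e+01  4.400e-01]
[ 4.5050e+01 -4.5000e+01  4.0000e-01  7.0000e-02  2.5000e-01  6.0896e+02
  2.7038e+02 -1.5138e+02  4.4000e-01]
[4.5170e+01 4.5000e+01 4.4000e-01 4.9000e-01 2.5000e-01 5.9913e+02
 2.8355e+02 1.1614e+02 4.4000e-01]
[ 4.5790e+01  6.0000e+01  8.4000e-01  9.0000e-02  2.5000e-01  4.6200e+01
  2.9258e+02 -2.5820e+01  4.4000e-01]
[4.6240e+01 1.5000e+01 4.0000e-01 4.1000e-01 2.5000e-01 5.4787e+02
 3.2544e+02 1.3438e+02 4.3000e-01]
[4.743e+01 0.000e+00 8.400e-01 3.900e-01 2.500e-01 8.878e+01 3.167e+02
 4.266e+01 4.300e-01]
```

Run:
```python
from h import *
from scipy.spatial.transform import Rotation as Ro
s=imaging.snapshot("wrist"); st=manip.sense(); T=Ro.from_quat(st["tool_rot"]).as_matrix(); p=st["tcp_pos"]
Rc=np.array(s["R"])@T; cpos=T.T@(-np.array(s["R"]).T@s["t"]-p)
pin=np.array([.6205,.2635,.062]); f=K(s)[0,0]
for rd in(0,-15,-30,-45):
  Tn=T@Ro.from_euler("z",np.radians(rd)).as_matrix(); best=None
  for x in np.arange(.41,.56,.01):
    for y in np.arange(.02,.4,.01):
        P=np.array([x,y,.19]); c=P+Tn@cpos; d=Rc@Tn.T@(pin-c)
        u=f*d[0]/d[2]+320; v=f*d[1]/d[2]+240
        el=np.degrees(np.arctan2(c[2]-.062,np.hypot(*(c-pin)[:2]))); az=np.degrees(np.arctan2(*(c-pin)[:2][::-1]))%360
        if d[2]>0 and u<600 and v<300 and (best is None or el<best[0]): best=(el,x,y,u,v,az)
  print(rd,np.round(best,2), "shift tool cm",(T.T@(np.array([best[1],best[2],.19])-p)*100).round(1))
sx=load("top0")
for u in((228,350),(345,380),(290,345)): print(u,dep(sx,*u))
```

```text
0 [4.6810e+01 4.1000e-01 2.9000e-01 5.7065e+02 2.9588e+02 1.5639e+02] shift tool cm [ 23.2 -17.5   0.6]
-15 [4.6840e+01 4.1000e-01 2.3000e-01 5.7416e+02 2.9110e+02 1.7249e+02] shift tool cm [ 17.2 -18.2   0.6]
-30 [4.4900e+01 4.1000e-01 1.7000e-01 5.9361e+02 2.9564e+02 1.8851e+02] shift tool cm [ 11.2 -18.9   0.6]
-45 [4.4820e+01 4.4000e-01 1.2000e-01 5.9300e+02 2.9774e+02 2.0310e+02] shift tool cm [  5.9 -16.5   0.6]
(228, 350) [0.43148779 0.35831303 0.04058088]
(345, 380) [0.37042425 0.07468566 0.10481984]
(290, 345) [ 0.44511592  0.21053537 -0.0011626 ]
```

```bash
python3 -m creep '{"claw":[4,4,4,4,4,4,4,4],"dp":[[2,-3.2,0.5],[4,-6.4,0.5],[6,-9.6,0.5],[8,-13,0.5],[9.5,-16,0.5],[11,-18.5,0.5],[11,-18.5,0.5],[11,-18.5,0.5]],"roll":[-0.09,-0.18,-0.27,-0.36,-0.45,-0.52,-0.52,-0.52]}'
python3 - <<'E'
from h import *
s=snap("wrist","wrist8");st=manip.sense();print(st["tcp_pos"]);u=proj(s,[.6205,.2635,.06]);print(u)
u=u.astype(int);crop(s,"w8c",min(u[0]-60,540),u[1]-65,min(640,u[0]+60),u[1]+45,6)
snap("top","top8")
E
```

```text
t: 14.05
tcp_pos: [0.4135, 0.1683, 0.1903]
tool_rot: [0.451, 0.892, -0.0, -0.0]
force: [0.3, 0.4, 0.6]
finger_gap: 0.468
[0.41472568 0.16809648 0.19054134]
[594.33723507 286.41052844]
```

View pics/w8c.png

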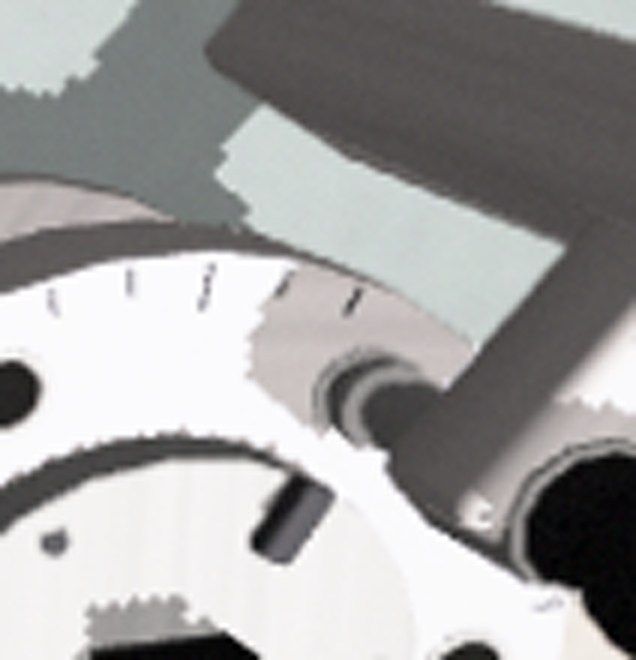

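View pics/wrist8.png

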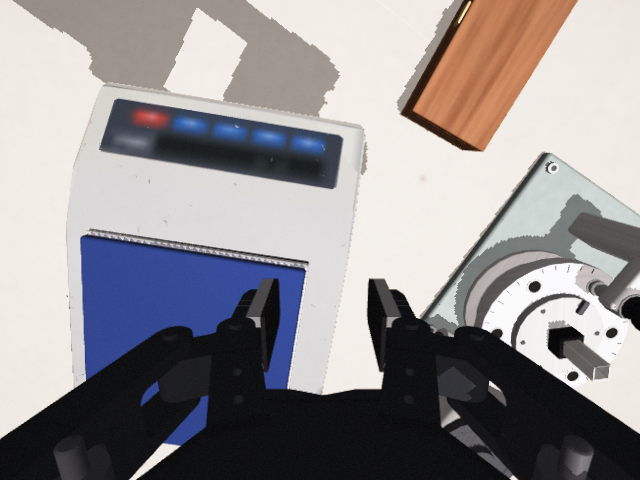

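The view shows the pin's grey collar at (385,405) in the crop, with a dark hole rim peeking out at its left. I'll overlay predicted circles to judge the collar height.

```bash
cat >> h.py <<'E'
def overlay(tag,out,ang,items,dx=0,dy=0):
    s=load(tag);u0,v0=534,221;k=6
    im=cv2.resize(s["image"][v0:331,u0:640,::-1],None,fx=k,fy=k,interpolation=cv2.INTER_CUBIC)
    for a,z,r,col in items:
        c=np.array([.6256+dx+.05*np.cos(np.radians(a)),.2142+dy+.05*np.sin(np.radians(a)),z])
        pts=np.array([(proj(s,c+[r*np.cos(t),r*np.sin(t),0])-[u0,v0]+.5)*k-.5 for t in np.linspace(0,6.28,60)]).astype(int)
        cv2.polylines(im,[pts],True,col,1)
    cv2.imwrite(f"pics/{out}.png",im)
E
python3 - <<'E'
from h import *
R,G,B=(0,0,255),(0,200,0),(255,0,0)
overlay("wrist8","w8o",0,[(156.4,.06,.005,R),(96.4,.06,.005,R),(36.4,.06,.005,R),(95.8,.0645,.005,G),(95.8,.0675,.005,B)])
E
```

```text
(no output)
```

View pics/w8o.png

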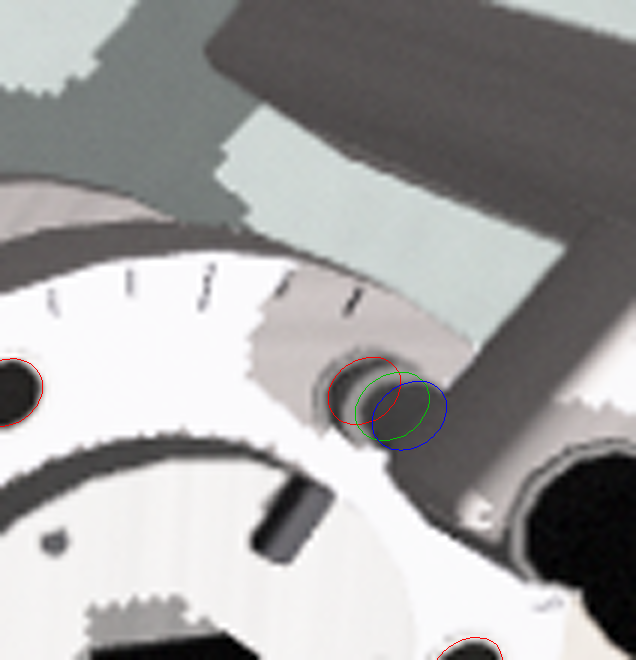

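Run:
```python
from h import *
s=load("wrist2")
d=np.array([np.cos(np.radians(95.8)),np.sin(np.radians(95.8))]);
for r in(.043,.044,.045):
  for z in(.064,.068,.071,.075,.08): print(r,z,(proj(s,[*(np.array([.6256,.2142])+r*d),z])-[240,0]+.5)*6.5)
x,y=(350+.5)/6.5-.5+240,(122+.5)/6.5-.5
for yy in (100,110,120,128,140): 
  u,v=(350+.5)/6.5-.5+240,(yy+.5)/6.5-.5; print(yy,dep(s,u,v))
s=load("wrist8")
for (x,y) in((365,385),(350,415),(370,435),(395,410),(410,400),(340,395),(300,380),(420,400)):
  u,v=(x+.5)/6-.5+534,(y+.5)/6-.5+221; print((x,y),dep(s,u,v))
```

```text
0.043 0.064 [370.79382741 147.2106405 ]
0.043 0.068 [367.82428393 134.26391286]
0.043 0.071 [365.5304141  124.26372485]
0.043 0.075 [362.37872537 110.52486608]
0.043 0.08 [358.2813651  92.665389 ]
0.044 0.064 [370.74321564 136.51459666]
0.044 0.068 [367.76985426 123.37433488]
0.044 0.071 [365.47297354 113.22439761]
0.044 0.075 [362.31706071  99.27943468]
0.044 0.08 [358.21405867  81.15140207]
0.045 0.064 [370.69268043 125.79742453]
0.045 0.068 [367.71550162 112.46292909]
0.045 0.071 [365.41561035 102.16269524]
0.045 0.075 [362.25547382  88.01086631]
0.045 0.08 [358.14683055  69.61327083]
100 [0.62162434 0.25339227 0.08929651]
110 [0.62160724 0.25281024 0.0884551 ]
120 [0.62127311 0.25305246 0.08480932]
128 [0.62104697 0.25312421 0.0822404 ]
140 [0.61859972 0.25862734 0.05964445]
(365, 385) [0.61538659 0.26387532 0.06414473]
(350, 415) [0.61611503 0.25954596 0.0651594 ]
(370, 435) [0.6222282  0.25942477 0.06356045]
(395, 410) [0.61580881 0.26294269 0.06996219]
(410, 400) [0.61416746 0.2647371  0.07214059]
(340, 395) [0.61471527 0.26100474 0.06310953]
(300, 380) [0.61053075 0.25951931 0.06098808]
(420, 400) [0.61453413 0.26540642 0.07286196]
```

Depth puts the collar at about 63 to 64 mm, just over the ring. In the riding position the pin could not have a collar that close to its tip, so it has dropped. To confirm it is fully home, I'll nudge about 12° towards the hole's centre (well inside the play) and see whether the collar changes.

```bash
python3 -m creep '{"claw":[4,4,4,4,4,4,4,4,4],"dp":[[-3.2,1.8,0],[-6.4,3.6,0],[-9.6,5.4,0],[-12.8,7.2,0],[-15.8,8.9,0],[-18.7,10.6,0],[-18.7,10.6,-0.5],[-18.7,10.6,-0.5],[-18.7,10.6,-0.5]],"roll":[0.09,0.18,0.27,0.36,0.45,0.52,0.52,0.52,0.52]}'
python3 - <<'E'
from h import *
from scipy.spatial.transform import Rotation as Ro
st=manip.sense();T=Ro.from_quat(st["tool_rot"]).as_matrix();print(st["tcp_pos"],T.T@(np.array([.6097,.079,.1165])-st["tcp_pos"])*100)
s=snap("wrist","wrist9")
E
```

```text
t: 15.05
tcp_pos: [0.6093, 0.0801, 0.1953]
tool_rot: [0.666, 0.746, -0.001, -0.001]
force: [-1.4, 0.3, -0.3]
finger_gap: 0.469
[0.60930088 0.08014885 0.19529716] [-0.12201399  0.0402428   7.8796071 ]
```

View pics/wrist9.png

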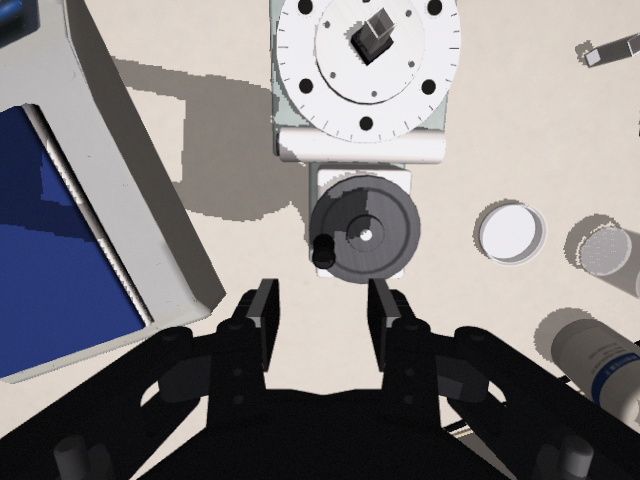

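Spinner is at (323,248), centred between the jaws. Grip again.

```bash
python3 -m creep '{"claw":[4,4,4,4,4,4,4,1,1,1,1,1],"dp":[[0,0,2],[0,0,4],[-0.1,0,6],[-0.1,0,7.2],[-0.1,0,7.7],[-0.1,0,7.7],[-0.1,0,7.7],[-0.1,0,7.7],[-0.1,0,7.7],[-0.1,0,7.7],[-0.1,0,7.7],[-0.1,0,7.7]],"roll":[0,0,0,0,0,0,0,0,0,0,0,0]}'
python3 -m creep '{"claw":[1,1,1,1],"dp":[[0.2,-0.01,0],[0.4,-0.04,0],[0.62,-0.08,0],[0.62,-0.08,0]],"roll":[0,0,0,0]}'
python3 - <<'E'
from h import *
st=manip.sense();p=st["tcp_pos"]-[.638,.089,0];print(p,np.hypot(*p[:2]),np.degrees(np.arctan2(p[1],p[0])),st["force"],st["finger_gap"])
E
```

```text
t: 16.3
tcp_pos: [0.6096, 0.0791, 0.1197]
tool_rot: [0.666, 0.746, -0.0, -0.0]
force: [-2.8, -0.2, 6.3]
finger_gap: 0.157
t: 16.7
tcp_pos: [0.6082, 0.0849, 0.1197]
tool_rot: [0.666, 0.746, -0.001, 0.0]
force: [-3.4, -0.8, 5.7]
finger_gap: 0.155
[-0.02981582 -0.00411873  0.11969271] 0.03009895050716593 -172.13498513489975 [-3.44626759 -0.84600927  5.677475  ] 0.15549990739727407
```

Nudged 11.6°; tangential force is under 1 N, so no hard resistance. Now release and take the same pin view.

```bash
python3 -m creep '{"claw":[1.6,2.5,4,4,4,4,4,4,4],"dp":[[0,0,0],[0,0,0],[0,0,0],[0,0,0],[0,0,-1.5],[0,0,-3.5],[0,0,-6],[0,0,-7.5],[0,0,-7.5]],"roll":[0,0,0,0,0,0,0,0,0]}'
python3 -m creep '{"claw":[4,4,4,4,4,4,4,4],"dp":[[2,-3.2,0.4],[4,-6.4,0.4],[6,-9.6,0.4],[8,-13,0.4],[9.5,-16,0.4],[10.4,-18.5,0.4],[10.4,-18.5,0.4],[10.4,-18.5,0.4]],"roll":[-0.09,-0.18,-0.27,-0.36,-0.45,-0.52,-0.52,-0.52]}'
python3 - <<'E'
from h import *
s=snap("wrist","wrist10");t=snap("top","top10");crop(t,"top10c",230,230,370,320,5.7)
R,G,B=(0,0,255),(0,200,0),(255,0,0)
overlay("wrist10","w10o",0,[(156,.06,.005,R),(96,.06,.005,R),(36,.06,.005,R),(95.8,.0645,.005,G),(95.8,.0675,.005,B)])
overlay("wrist10","w10c",0,[])
for (x,y) in((365,385),(350,415),(370,435),(340,395),(300,380)):
  u,v=(x+.5)/6-.5+534,(y+.5)/6-.5+221; print((x,y),dep(s,u,v))
print(manip.sense()["tcp_pos"])
E
```

```text
t: 17.6
tcp_pos: [0.6108, 0.0854, 0.1975]
tool_rot: [0.666, 0.746, 0.002, 0.003]
force: [1.2, -0.2, -0.1]
finger_gap: 0.468
t: 18.4
tcp_pos: [0.4131, 0.1678, 0.1899]
tool_rot: [0.451, 0.892, 0.0, 0.0]
force: [1.0, 0.5, -0.2]
finger_gap: 0.47
(365, 385) [0.61410805 0.26318713 0.06515519]
(350, 415) [0.61665335 0.2591426  0.06430506]
(370, 435) [0.62077728 0.25873543 0.06472306]
(340, 395) [0.61566105 0.26066871 0.06182551]
(300, 380) [0.61151547 0.25918656 0.05962914]
[0.41469211 0.16750401 0.18996396]
```

View pics/w10o.png

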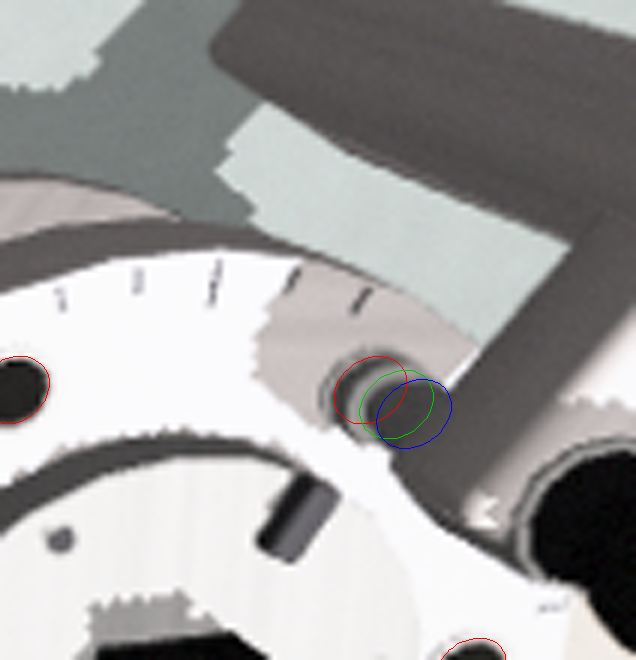

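View pics/top10c.png

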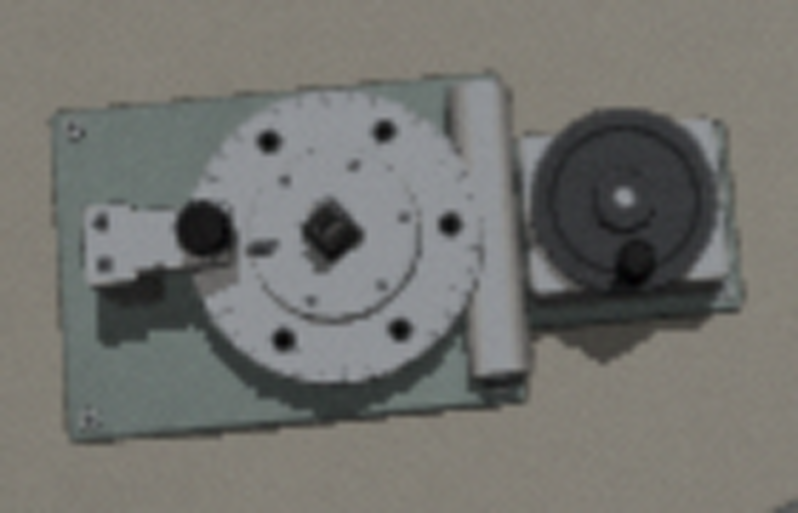

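The collar sits in the same place relative to the arm as before the nudge, so the pin was and is fully home. The lug points at the plunger. Last checks cover knob height, lug and bystanders.

Run:
```python
from h import *
s=load("top10");s0=load("top0")
print(tabang(s,[(269,141),(385,131),(450,224),(400,329),(284,340)])[1].mean())
P=lambda x,y,z: atz(s,(x+.5)/5.7-.5+230,(y+.5)/5.7-.5+230,z)
l=P(263,247,.071)[:2]-[.6256,.2142]; d=np.radians(95.8); ex=np.array([np.sin(d),-np.cos(d)]);ey=np.array([np.cos(d),np.sin(d)]);print("lug stage mm",1e3*l@ex,1e3*l@ey)
for q,a in((s0,(199,222)),(s,(203,228))):
  u,v=(a[0]+.5)/5.7+229.5,(a[1]+.5)/5.7+229.5; print("knob z",np.median([dep(q,u+i,v+j)[2] for i in(-1,0,1) for j in(-1,0,1)]))
for n,(u,v) in dict(vial=(448,289),brass=(442,259),dish=(341,213),stop=(200,282)).items():
  a,b=[cv2.cvtColor(q["image"][v-22:v+22,u-22:u+22],cv2.COLOR_RGB2GRAY).astype(np.float32) for q in(s0,s)]; print(n,cv2.phaseCorrelate(a,b))
st=manip.sense();print(st["t"],st["force"])
```

```text
35.80534932105401
lug stage mm -4.251249819424282 30.01987008058438
knob z 0.13309164036275223
knob z 0.11973269835712474
vial ((0.4453050731356356, 0.4563767240135519), 0.9960401638643241)
brass ((0.5278542678330638, 0.40438819167135875), 0.9952717764583635)
dish ((0.48596115160957964, 0.4720684903766106), 1.0034506154943394)
stop ((0.43070455271463715, 0.35870345695875727), 1.0527602377055605)
18.5 [0.65270119 0.46239792 0.53447741]
```

```bash
python3 -c "
from station import workorder
print(workorder.sign_off())"
```

```text
the job is handed in; nothing more can be done
None
```

The stage is indexed on by one station and the job is handed in, at about 18.5 s of the 67 s allowed. No verdict came back, so the result below rests on my own checks.

**What I did:** I pushed the plunger down with the shut fingers until they stopped at 118 mm and the force started to rise. I then gripped the spinner and turned the handwheel clockwise about 585° (1.6 turns) in all. The pin had dropped by about 572°. I released to look at it, then nudged about 12° further to confirm it was fully in. After that I let go and moved clear.

**Last checks:**
- **Pin:** The collar sits just above the ring, at about 63–64 mm, and did not move relative to the arm after the nudge. The nudge met no clear resistance, with tangential force under about 1 N. The pin tip cannot be seen directly, so the full drop is inferred from the collar and the hole position.
- **Ring and lug:** The hole is at 95.8° and the plunger at about 95.8°. The lug is 4 mm to the side of the plunger line, against a 10 mm limit.
- **Plunger:** The depth image puts the knob at 119.7 mm, but that camera also read about 1 mm high at the start. Corrected, that is about 118.6 mm, a small disagreement with the 118 mm stop I felt when pushing.
- **Bystanders:** I found no movement of the vial, weight, dish or stopper.
- **Forces:** While I held the spinner there was an up-or-down load on the gripper of 4–11 N, well under the limits. It was gone after I let go.

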